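# Refit the purge knob on the airbrush control unit and hold it down

### The job

On the airbrush air control unit, first turn the pressure dial until its pointer is at the raised arrow-shaped set-mark on the scale. Then fit the loose pointer knob that lies on the bench onto the bare D-shaped purge stem, push it fully home and keep pressing it down against the stem's spring with the gripper: finish with the knob still held pressed down nearly as far as the stem will go. Do not disturb the jar, the bottle, the cup or the screwdriver.

Things in the scene. Friction and masses are not known exactly. Their poses are not given: they have to be found in the camera images.
- unit: grey steel box, fixed to the bench, 170 (x) x 300 (y) x 85 mm tall, vents and a gauge on both long sides. On its flat top are the pressure dial and the purge valve, 75 mm to either side of its middle along its y axis; which is on which side differs. Origin: centre of its underside, on the bench.
- dial (a joint): angle of the pressure dial (rad), positive anticlockwise seen from above; 0 when the dial's pointer lies along the x axis of the unit. It turns on stiff friction (0.05 N m), has no spring and stays where it is left; stops at -2.4 and 2.4.
- dial_grip (a point): the black dial knob, point on its vertical axis; x along its pointer, z up. Seen from above: flat parallel sides 28 mm apart (y = +-14, from x = -11 to 14), round back at x = -20, pointed nose at x = 30 mm, white line on top. 34 mm tall: 20 mm below this point to 14 above. Its underside is 8 mm above the scale plate (radius 50, 4 mm thick) on the unit's top.
- dial_tip (a point): tip of the dial's pointed nose, 30 mm from the dial axis, at half of the dial knob's height.
- mark: set-mark: a raised brass arrowhead tab fixed on the rim of the dial's scale, 16 mm long, 10 wide, 4 high above the scale plate (9 mm at the rim above the unit), its point towards the dial. Origin: on the dial's axis at the height of the unit's top; x points from the axis to the mark (36 to 53 mm out): the dial's pointer has to point this way.
- knob: the loose knob, upright on the bench: black plastic, about 45 g, 34 mm tall, same shape from above as the dial's (flat sides at y = +-14, back x = -20, nose x = 30 mm, white line). Origin: underside, on the bore's axis; x to the nose, z up. Bore in the underside: D-shaped, 16 mm deep, radius 8, its flat wall on the nose's side at x = 3. So the nose must point the way the stem's flat faces.
- knob_nose (a point): tip of the loose knob's pointed nose, 30 mm from its bore's axis, 17 mm above its underside.
- stem_seat (a point): bare steel purge stem: top centre of its black collar (radius 12 mm), where the knob's underside sits when home. z up; x: the way the flat faces. Above it a D end 14 mm tall, radius 7, flat 2 mm from the axis (1 mm play in the bore), top 3 mm tapered. At rest 22 mm above the unit's top, 17 above the valve plate (radius 30). Does not turn; the point moves down with the stem.
- stem (a joint): how far the spring-loaded purge stem is pressed down (m): 0 at rest, 0.006 at its stop. It starts to move at about 4 N and takes about 8 N at the stop; it springs up when let go.
- glue_jar: white jar with a red lid, 76 mm wide, 78 mm tall, a bystander. Origin: centre of its underside.
- paint_bottle: small paint bottle, 42 mm wide, 85 mm tall, a bystander. Origin: centre of its underside.
- driver: screwdriver lying on the bench, a bystander. Origin: under its middle; x towards its tip.
- rinse_cup: open steel cup, 72 mm wide, 70 mm tall, a bystander. Origin: centre of its underside.
Not all that is in view belongs to the job. Of the things that look like the knob, take the one that is farthest to the robot's left at the start.

How it is judged:
By the outcome, as a careful person would: the job done as asked, in the order asked, and still so for the second after the job is handed in, while the arm keeps its last pose, push and grip.
It also fails if it takes over 54 s, if anything falls off the work surface, if the arm or the gripper's body presses on something with over 40 N, if the wrist force passes 120 N, or if a joint passes its speed limit or range.

### The arm

A 6-joint arm with a two-finger parallel gripper is mounted at the origin on the work surface. World frame = base frame: x ahead of the robot, y to its left, z up, the work surface at z = 0. Lengths are in m, angles in rad, forces in N, time in s.
With the tool pointing down it reaches from about 0.25 to 0.775 m from the base axis. Payload 4 kg.
Tool frame: the origin (TCP) lies at the very end of the fingers, on their centre line; the grasp point (between the pads) lies 19 mm behind it; y points along the fingers, x is the direction in which the jaws open and shut, and the axes are right-handed (so a half turn about y gives the same grasp; the last joint's range is limited). The gripper opens to 94 mm and grips with 3 to 60 N. Pads are 16 mm wide; open, the fingers measure 119 mm over their backs; the gripper's body (75 mm by 177 mm) begins 78 mm behind the grasp point.
Start: joints at [1.09, 0.087, 1.371, -0, 1.684, -0.103], TCP at [0.203, 0.511, 0.206] pointing down, gripper open.
Joint ranges: [-3.1, 3.1], [-0.76, 2.03], [0.27, 2.55], [-1.08, 4.22], [0.17, 2.65], [-2.57, 2.57]. Speed limits (rad/s): [2.79, 2.79, 3.14, 3.14, 3.14, 3.14].

### API

Orientations are given as [roll, pitch, yaw] about the fixed x, y, z axes, in that order (R = Rz(yaw) Ry(pitch) Rx(roll)).
In Python, from bench import robot gives the robot as it stands.
- The arm moves only by the shell command python3 -m handwheel 'ROWS' [OPENING]. ROWS is JSON, a list of rows, each an object with "delta_pos": the shift along the tool's x, y, z in mm, a list of three; "yaw": the turn about the tool's y in rad. A call has 1 to 12 rows; each row is the pose to reach, as a shift and turn from the pose commanded when the call began, along the tool's axes at that moment; what a row does not reach only later rows make up. A row lasts 1/10 s, in which the tool goes at most 50 mm and 8.59 degrees, less where a joint would pass 70% of its speed; a pose out of reach is approached as far as the arm can. A call with a gripper value outside its range is refused whole. OPENING is the closure in counts, from 0 (fully open) to 255 (shut), set as the call begins (- or left out, the last holds). The fingers move at their own pace and stop on an object; the grip force is fixed at half the most. Time passes only in rows, so rows that repeat a pose let the fingers close. It gives the time, the measured TCP pose, the force and the opening at its end, in the units of the state.
- robot.get_obs(): the state, without advancing time (a new reading comes with each control period).
- robot.snapshot(name): name is "side" or "top" or "wrist"; returns a dict with "image" (420x560x3 uint8, red, green, blue), "fx", "fy", "cx", "cy" (pixels), "rvec" (rotation vector, rad) and "tvec" (3), from world to camera coordinates, as OpenCV has them. Camera axes: x right, y down, z forward; pixel columns grow to the right and rows downward; lengths in m; the calibration is good to about 2 mm. A picture is of the moment at which its call begins. There is no depth.
- robot.close_job(): hands the job in, once; it reports no verdict.
The state is a dict: "time": time; "joint_positions": joint angles; "qvel": joint speeds; "joint_torque": joint torques, N m; "tool_pos": TCP position; "ee_rot": TCP orientation; "wrist_force": force on the tool from outside, world axes, zero at the start; "wrist_torque": the same for the moment, N m; "width": finger opening in m.
Only numpy, scipy, OpenCV 4.12 (cv2) and the standard library are available. Lean on these libraries where they do the work, as an engineer would, in place of code of your own. Each camera call takes 0.05 s, during which the arm holds its last target.

## Working session

There is one attempt and no reset: what is moved stays moved. The work goes in short steps, Python scripts to look and compute and a shell command to move; the robot and the scene stay as the last step left them, time stands still between calls to the robot, and variables do not carry over. Pictures are saved under pics/ and viewed, and the job is handed in when it is done.

```bash
ls; mkdir -p pics; cat > h.py <<'E'
import numpy as np, cv2
from bench import robot
def snap(n,fn):
    s=robot.snapshot(n); cv2.imwrite('pics/'+fn+'.png',cv2.cvtColor(s['image'],cv2.COLOR_RGB2BGR))
    np.savez('pics/'+fn+'.npz',**s); return s
def load(fn): return dict(np.load('pics/'+fn+'.npz'))
def ray(s,u,v):
    R,_=cv2.Rodrigues(np.array(s['rvec'],float)); t=np.array(s['tvec'],float).reshape(3)
    d=R.T@np.array([(u-s['cx'])/s['fx'],(v-s['cy'])/s['fy'],1.]); return -R.T@t,d
def onz(s,u,v,z):
    o,d=ray(s,u,v); return o+d*(z-o[2])/d[2]
def proj(s,p):
    q,_=cv2.projectPoints(np.array(p,float).reshape(-1,3),np.array(s['rvec'],float),np.array(s['tvec'],float),np.array([[s['fx'],0,s['cx']],[0,s['fy'],s['cy']],[0,0,1.]]),None); return q.reshape(-1,2)
E
python3 - <<'E'
from h import *
print(robot.get_obs())
for n in ['top','side','wrist']:
    s=snap(n,n+'0'); print(n,s['fx'],s['cx'],s['cy'],ray(s,280,210))
E
```

```text
pics
{'time': 0.0, 'joint_positions': array([ 1.08991866e+00,  8.79324344e-02,  1.37227120e+00, -8.41234089e-07,
        1.68360712e+00, -1.03108452e-01]), 'qvel': array([-0.00239192,  0.00122693, -0.00206096,  0.00126758,  0.00088945,
       -0.00038833]), 'joint_torque': array([-5.05142270e-04, -3.40175772e+01, -3.02430296e+01,  7.16672279e-02,
        3.29330668e-02, -1.76383292e-04]), 'tool_pos': array([0.20261331, 0.51071382, 0.20430793]), 'ee_rot': array([-1.57056886,  0.00220641,  1.19302727]), 'wrist_force': array([ 0.20751953, -0.47712058, -0.30311197]), 'wrist_torque': array([ 0.01979907, -0.01408912, -0.00160084]), 'width': 0.09376974225184856}
top 395.07069916283507 275.6210150937492 215.70977632138016 (array([ 0.42293062, -0.00390442,  1.07844964]), array([ 0.07697714, -0.0168453 , -0.99705691]))
side 528.1320745641824 279.39406708513894 221.5741922202353 (array([ 0.20208469, -0.86474774,  0.72962497]), array([ 0.26326195,  0.78493136, -0.56129983]))
wrist 332.26955444171983 279.25866262515194 208.8831944506602 (array([0.130202  , 0.53899437, 0.38448539]), array([ 0.25291932, -0.09941036, -0.96237502]))
```

View pics/top0.png

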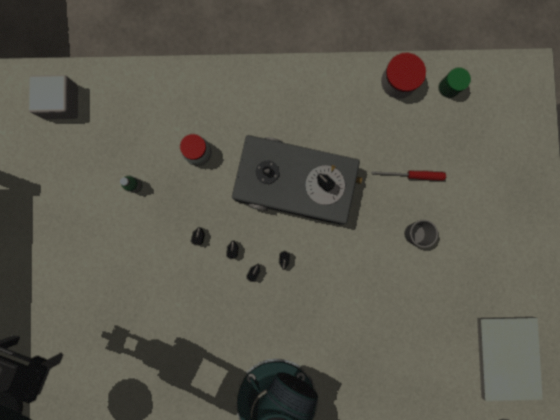

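View pics/side0.png

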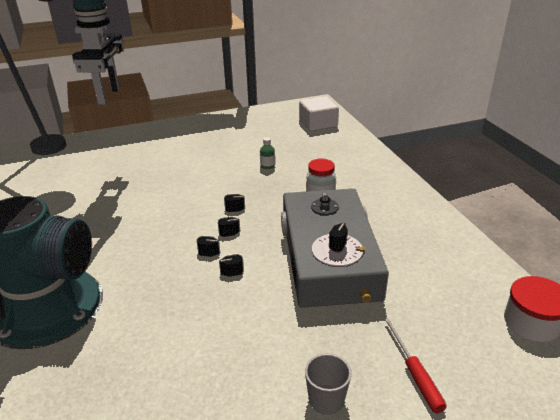

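View pics/wrist0.png

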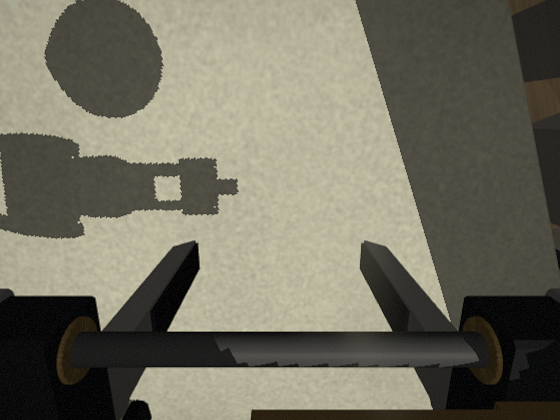

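```bash
python3 - <<'E'
from h import *
s=load('top0'); im=cv2.cvtColor(s['image'],cv2.COLOR_RGB2BGR)
def crop(im,x,y,w,h,k,fn): cv2.imwrite('pics/'+fn+'.png',cv2.resize(im[y:y+h,x:x+w],None,fx=k,fy=k,interpolation=cv2.INTER_CUBIC))
crop(im,225,125,150,110,5,'c1'); crop(im,180,215,120,75,6,'c2')
crop(cv2.imread('pics/side0.png'),270,175,125,135,4,'c3')
for u,v,z in [(199,236,.034),(233,249,.034),(255,272,.034),(286,260,.034),(268,172,.11),(325,183,.12),(195,148,.08),(130,184,.085)]:
    print(u,v,onz(s,u,v,z))
E
```

```text
199 236 [0.4394939  0.19369997 0.034     ]
233 249 [0.4033023  0.10458824 0.034     ]
255 272 [0.34184277 0.04781637 0.034     ]
286 260 [ 0.37133975 -0.03429391  0.034     ]
268 172 [0.59258442 0.00723688 0.11      ]
325 183 [ 0.56068981 -0.13161952  0.12      ]
195 148 [0.66380433 0.19293812 0.08      ]
130 184 [0.57389755 0.3570165  0.085     ]
```

View pics/c1.png

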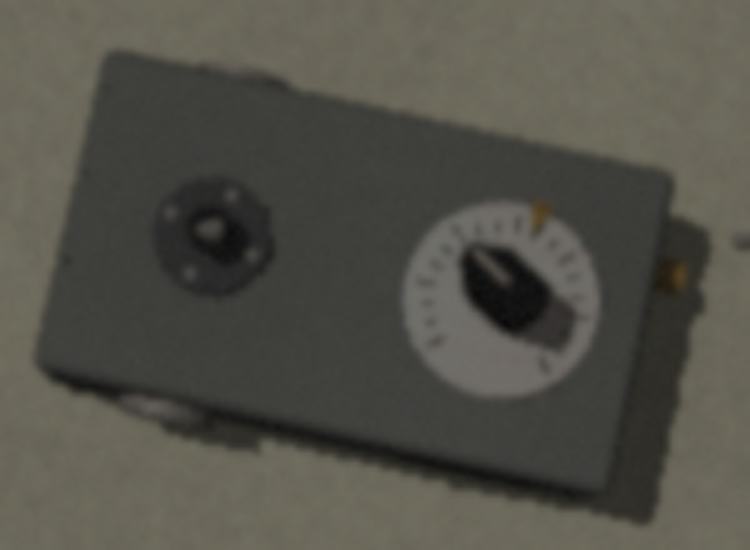

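View pics/c2.png

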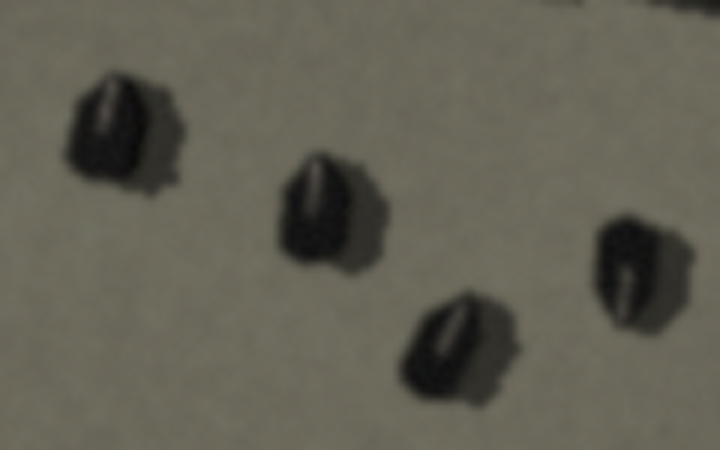

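View pics/c3.png

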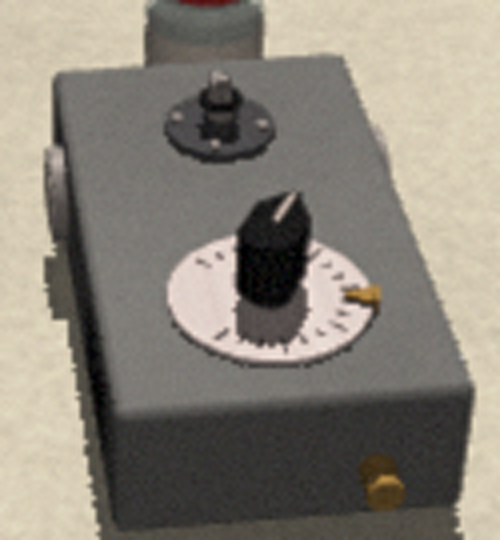

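```bash
python3 - <<'E'
from h import *
s=load('top0'); im=s['image']; hsv=cv2.cvtColor(im,cv2.COLOR_RGB2HSV)
roi=np.zeros(im.shape[:2],np.uint8); roi[150:220,295:350]=1
w=((hsv[...,2]>105)&(hsv[...,1]<50)&(roi>0)).astype(np.uint8)
c=max(cv2.findContours(w,0,1)[0],key=cv2.contourArea); hull=cv2.convexHull(c)
e=cv2.fitEllipse(hull); print('plate',e, onz(s,*e[0],.089), )
C=onz(s,*e[0],.089)
g=((hsv[...,1]>110)&(hsv[...,0]<30)&(roi>0)); v,u=np.nonzero(g); print('brass',list(zip(u,v)))
P=onz(s,u.mean(),v.mean(),.093); d=P-C; print(np.hypot(*d[:2]),np.degrees(np.arctan2(d[1],d[0])))
# valve plate
roi[:]=0; roi[155:190,250:285]=1
# knobs dark masks
dark=(im.max(2)<45).astype(np.uint8)
roi=np.zeros_like(dark); roi[215:290,180:300]=1
n,l,st,ce=cv2.connectedComponentsWithStats(dark*roi)
for i in range(1,n):
    if st[i,4]<40: continue
    ve,ue=np.nonzero(l==i); pts=np.array([onz(s,a,b,.025)[:2] for a,b in zip(ue,ve)])
    m=pts.mean(0); W,V=np.linalg.eigh(np.cov((pts-m).T)); print(st[i],m,np.degrees(np.arctan2(V[1,1],V[0,1])),2*np.sqrt(W)*1000)
# box top corners
for q in [(245,136),(360,159),(346,223),(233,198)]: print(q,onz(s,*q,.085))
E
```

```text
plate ((319.9844970703125, 187.34359741210938), (24.716411590576172, 35.944644927978516), 148.71560668945312) [ 0.55439114 -0.12276428  0.089     ]
brass [(np.int64(332), np.int64(166)), (np.int64(333), np.int64(166)), (np.int64(332), np.int64(167)), (np.int64(333), np.int64(167)), (np.int64(334), np.int64(167)), (np.int64(332), np.int64(168)), (np.int64(333), np.int64(168)), (np.int64(332), np.int64(169))]
0.05961581518348607 -33.47555148176672
[192 228  14  17 164] [0.4366501  0.19632288] 151.4343446282339 [18.31530885 23.21230766]
[227 242  13  16 145] [0.39849563 0.10524602] 155.22667253528647 [17.13357765 21.7095373 ]
[280 252  11  17 130] [ 0.37419934 -0.03159193] -174.4970849641239 [15.38858518 21.9687468 ]
[247 265  14  16 137] [0.33770679 0.05126133] 141.0075868065652 [15.31180734 23.8786753 ]
(245, 136) [0.69088614 0.06422891 0.085     ]
(360, 159) [ 0.62527639 -0.22723595  0.085     ]
(346, 223) [ 0.46314278 -0.18612325  0.085     ]
(233, 198) [0.53263038 0.09729465 0.085     ]
```

```bash
python3 -m handwheel '[{"delta_pos":[-453,-40,-569],"yaw":2.01},{"delta_pos":[-453,-40,-569],"yaw":2.01},{"delta_pos":[-453,-40,-569],"yaw":2.01},{"delta_pos":[-453,-40,-569],"yaw":2.01},{"delta_pos":[-453,-40,-569],"yaw":2.01},{"delta_pos":[-453,-40,-569],"yaw":2.01},{"delta_pos":[-453,-40,-569],"yaw":2.01},{"delta_pos":[-453,-40,-569],"yaw":2.01},{"delta_pos":[-453,-40,-569],"yaw":2.01},{"delta_pos":[-453,-40,-569],"yaw":2.01},{"delta_pos":[-453,-40,-569],"yaw":2.01},{"delta_pos":[-453,-40,-569],"yaw":2.01}]' 0
python3 - <<'E'
from h import *
print(robot.get_obs()['joint_positions'])
E
```

```text
time: 1.35
tool_pos: [0.5014, -0.0105, 0.2383]
ee_rot: [-1.57, 0.0, -0.614]
wrist_force: [1.1, 1.3, 1.2]
width: 0.0938
[-1.34308089e-01 -2.54084661e-02  1.42192525e+00  3.91455903e-04
  1.74516575e+00  4.79322002e-01]
```

```bash
python3 -m handwheel '[{"delta_pos":[116,0,-53],"yaw":0.2},{"delta_pos":[116,0,-53],"yaw":0.2},{"delta_pos":[116,0,-53],"yaw":0.2},{"delta_pos":[116,0,-53],"yaw":0.2},{"delta_pos":[116,0,-53],"yaw":0.2},{"delta_pos":[116,0,-53],"yaw":0.2}]'
python3 - <<'E'
from h import *
s=snap('wrist','w1'); print(robot.get_obs()['tool_pos'])
C=np.array([.561,-.136]);V=np.array([.595,.010])
print(proj(s,[[*C,.089],[*C,.131],[*V,.107],[*V,.121]]))
E
```

```text
time: 1.95
tool_pos: [0.5655, -0.1171, 0.2385]
ee_rot: [-1.571, 0.001, -0.806]
wrist_force: [-1.1, 0.2, 0.3]
width: 0.0941
[ 0.56553153 -0.11691826  0.23875563]
[[288.70837929 210.94136894]
 [289.95790105 223.58321951]
 [197.35707956  78.75104464]
 [193.37922939  76.91775285]]
```

View pics/w1.png

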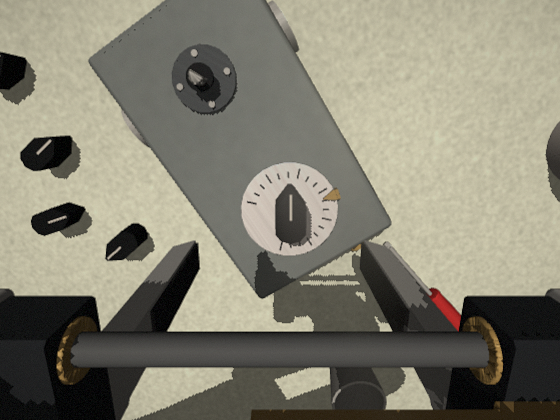

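```bash
python3 - <<'E'
from h import *
s=load('w1'); im=s['image']; hsv=cv2.cvtColor(im,cv2.COLOR_RGB2HSV)
def mask(cond,x0,y0,x1,y1):
    m=np.zeros(im.shape[:2],np.uint8); m[y0:y1,x0:x1]=cond[y0:y1,x0:x1]; return m
w=mask((hsv[...,2]>165)&(hsv[...,1]<40),230,150,350,265)
w=cv2.morphologyEx(w,cv2.MORPH_OPEN,np.ones((3,3)))
c=max(cv2.findContours(w,0,1)[0],key=cv2.contourArea); hull=cv2.convexHull(c)
P=np.array([onz(s,*p[0],.089)[:2] for p in hull]); (cx,cy),r=cv2.minEnclosingCircle((P*1000).astype(np.float32)); print('plate',cx,cy,r,cv2.fitEllipse(hull)); 
e=cv2.fitEllipse((P*1000).astype(np.float32)); print(e); C=np.array(e[0])/1000
b=mask((hsv[...,1]>90)&(hsv[...,0]<30)&(hsv[...,0]>8)&(hsv[...,2]>60),315,180,345,206)
v,u=np.nonzero(b); Q=np.array([onz(s,x,y,.093)[:2] for x,y in zip(u,v)]); d=Q.mean(0)-C
print('mark n',len(u),Q.mean(0),np.hypot(*d)*1000,np.degrees(np.arctan2(d[1],d[0])), np.hypot(*(Q-C).T).min(),np.hypot(*(Q-C).T).max())
# white line on knob
l=mask((hsv[...,2]>120),285,190,297,222); k=mask(im.max(2)<50,265,175,315,250)
n,lab,st,ce=cv2.connectedComponentsWithStats(l); print(st[1:])
v,u=np.nonzero(l); L=np.array([onz(s,x,y,.131)[:2] for x,y in zip(u,v)]); vx,vy,x0,y0=cv2.fitLine(L.astype(np.float32)*1000,cv2.DIST_L2,0,.01,.01).ravel(); print('line',np.degrees(np.arctan2(vy,vx)),x0,y0)
cv2.imwrite('pics/c4.png',cv2.resize(cv2.cvtColor(im,cv2.COLOR_RGB2BGR)[145:265,230:350],None,fx=5,fy=5,interpolation=cv2.INTER_CUBIC))
cv2.imwrite('pics/c5.png',cv2.resize(cv2.cvtColor(im,cv2.COLOR_RGB2BGR)[35:120,160:245],None,fx=7,fy=7,interpolation=cv2.INTER_CUBIC))
E
```

```text
plate 561.825439453125 -135.6421356201172 49.730106353759766 ((289.00128173828125, 208.3978729248047), (92.43301391601562, 96.26139831542969), 83.30319213867188)
((561.7745971679688, -135.63638305664062), (98.82991027832031, 99.10540008544922), 66.19009399414062)
mark n 121 [ 0.60420221 -0.15535206] 46.784717112094995 -24.923807291372427 0.0367807520694506 0.053129736365695714
[[289 195   3  26  57]]
line 45.403297 572.5526 -125.20463
```

View pics/c4.png

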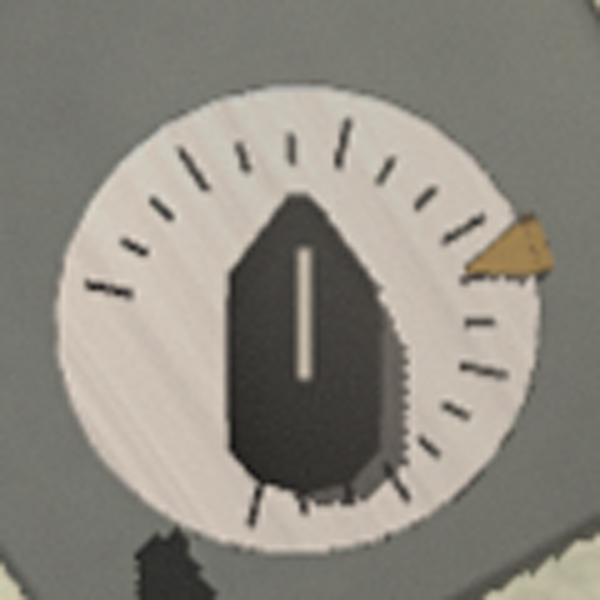

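View pics/c5.png

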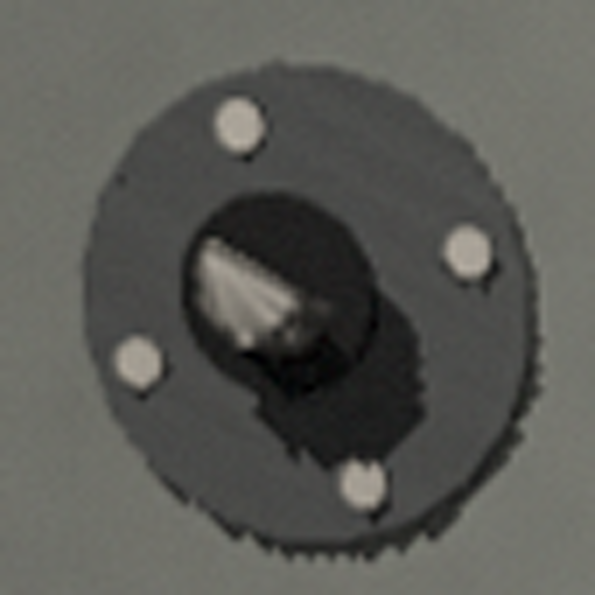

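```bash
python3 -m handwheel '[{"delta_pos":[11,0,-16],"yaw":-0.02},{"delta_pos":[11,40,-16],"yaw":-0.02},{"delta_pos":[11,80,-16],"yaw":-0.02},{"delta_pos":[11,100,-16],"yaw":-0.02},{"delta_pos":[11,115,-16],"yaw":-0.02},{"delta_pos":[11,130,-16],"yaw":-0.02},{"delta_pos":[11,138,-16],"yaw":-0.02},{"delta_pos":[11,138,-16],"yaw":-0.02},{"delta_pos":[11,138,-16],"yaw":-0.02}]'
python3 - <<'E'
from h import *
snap('wrist','w2')
E
```

```text
time: 2.9
tool_pos: [0.5626, -0.1373, 0.1014]
ee_rot: [-1.57, -0.002, -0.787]
wrist_force: [0.7, 0.8, -0.2]
width: 0.0938
```

View pics/w2.png

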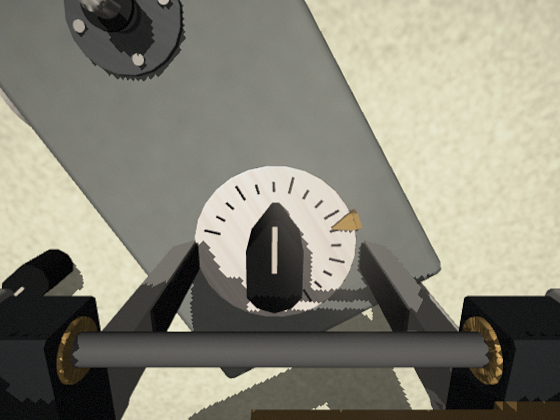

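```bash
python3 -m handwheel '[{"delta_pos":[-2,0,1],"yaw":0},{"delta_pos":[-2,0,1],"yaw":0},{"delta_pos":[-2,0,1],"yaw":0},{"delta_pos":[-2,0,1],"yaw":0},{"delta_pos":[-2,0,1],"yaw":0},{"delta_pos":[-2,0,1],"yaw":0},{"delta_pos":[-2,0,1],"yaw":0},{"delta_pos":[-2,0,1],"yaw":0},{"delta_pos":[-2,0,1],"yaw":0},{"delta_pos":[-2,0,1],"yaw":0}]' 255
python3 - <<'E'
from h import *
print(robot.get_obs()['width'],robot.get_obs()['wrist_force'],robot.get_obs()['wrist_torque'])
E
```

```text
time: 3.95
tool_pos: [0.5612, -0.135, 0.1004]
ee_rot: [-1.571, 0.0, -0.787]
wrist_force: [-0.3, 0.4, 0.3]
width: 0.0278
0.027794786135074 [-0.32379673  0.35290704  0.28044883] [-0.00548044  0.1827326  -0.01528695]
```

```bash
python3 -m handwheel '[{"delta_pos":[0,0,0],"yaw":0.1},{"delta_pos":[0,0,0],"yaw":0.22},{"delta_pos":[0,0,0],"yaw":0.34},{"delta_pos":[0,0,0],"yaw":0.46},{"delta_pos":[0,0,0],"yaw":0.58},{"delta_pos":[0,0,0],"yaw":0.70},{"delta_pos":[0,0,0],"yaw":0.82},{"delta_pos":[0,0,0],"yaw":0.94},{"delta_pos":[0,0,0],"yaw":1.06},{"delta_pos":[0,0,0],"yaw":1.15},{"delta_pos":[0,0,0],"yaw":1.2},{"delta_pos":[0,0,0],"yaw":1.22}]'
python3 -m handwheel '[{"delta_pos":[0,0,0],"yaw":0},{"delta_pos":[0,0,0],"yaw":0},{"delta_pos":[0,0,0],"yaw":0}]'
python3 - <<'E'
from h import *
snap('wrist','w3');print(robot.get_obs()['wrist_torque'])
E
```

```text
time: 5.15
tool_pos: [0.5611, -0.1347, 0.1004]
ee_rot: [-1.571, 0.001, -2.008]
wrist_force: [-0.1, 1.6, 0.7]
width: 0.0278
time: 5.45
tool_pos: [0.5611, -0.1346, 0.1004]
ee_rot: [-1.572, 0.001, -2.006]
wrist_force: [-0.8, 1.6, 1.0]
width: 0.0281
[ 0.47255804  0.35630468 -0.0340749 ]
```

View pics/w3.png

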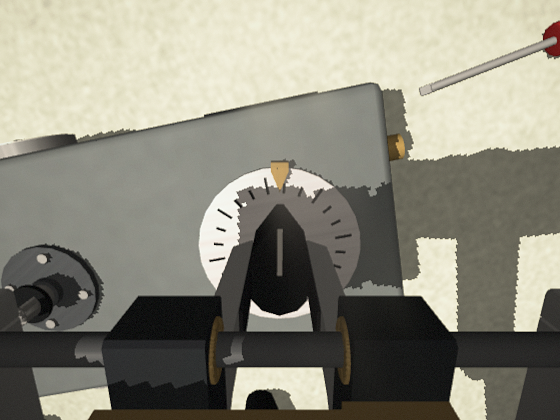

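```bash
python3 -m handwheel '[{"delta_pos":[0,0,0],"yaw":0},{"delta_pos":[0,0,0],"yaw":0},{"delta_pos":[0,0,0],"yaw":0},{"delta_pos":[0,0,0],"yaw":0},{"delta_pos":[0,0,0],"yaw":0},{"delta_pos":[0,0,0],"yaw":0},{"delta_pos":[0,-30,0],"yaw":0},{"delta_pos":[0,-60,0],"yaw":0},{"delta_pos":[0,-100,0],"yaw":0},{"delta_pos":[0,-100,0],"yaw":0},{"delta_pos":[0,-100,0],"yaw":0}]' 0
python3 - <<'E'
from h import *
s=snap('wrist','w4');im=s['image']; hsv=cv2.cvtColor(im,cv2.COLOR_RGB2HSV)
cv2.imwrite('pics/c6.png',cv2.resize(cv2.cvtColor(im,cv2.COLOR_RGB2BGR)[130:260,210:350],None,fx=5,fy=5,interpolation=cv2.INTER_CUBIC))
C=np.array([.5618,-.1356]); print(proj(s,[[*C,.131],[*C,.089]]))
E
```

```text
time: 6.6
tool_pos: [0.5619, -0.1353, 0.2018]
ee_rot: [-1.568, 0.0, -2.007]
wrist_force: [0.7, 0.2, -1.2]
width: 0.0941
[[278.58516228 219.76999918]
 [278.70227247 206.12447653]]
```

View pics/w4.png

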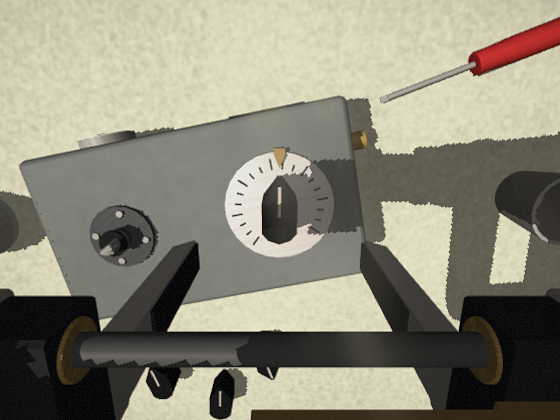

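View pics/c6.png

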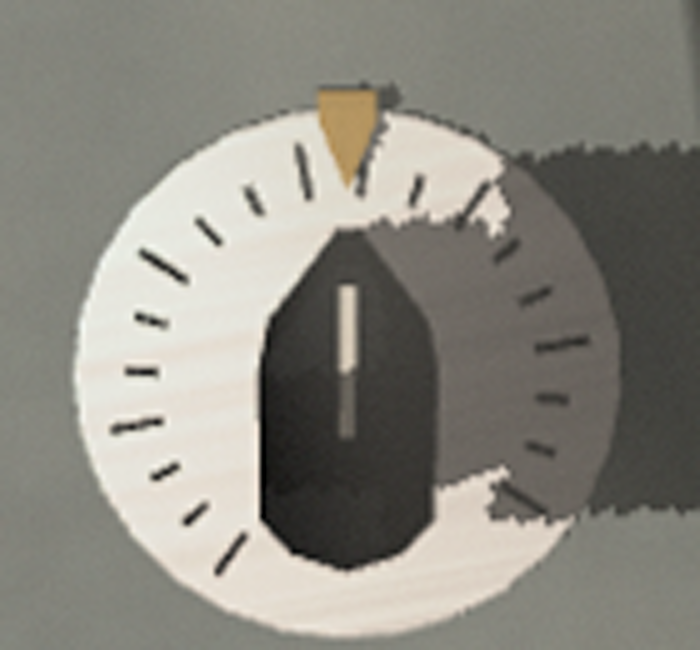

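```bash
python3 -m handwheel '[{"delta_pos":[-146,0,-32],"yaw":-0.3},{"delta_pos":[-146,0,-32],"yaw":-0.3},{"delta_pos":[-146,20,-32],"yaw":-0.3},{"delta_pos":[-146,40,-32],"yaw":-0.3},{"delta_pos":[-146,40,-32],"yaw":-0.3},{"delta_pos":[-146,40,-32],"yaw":-0.3}]'
python3 - <<'E'
from h import *
s=snap('wrist','w5');im=s['image']
V=np.array([.595,.010]); c=proj(s,[[*V,.107]])[0];print(c,proj(s,[[*V,.121],[.437,.195,.034]])); x,y=map(int,c)
cv2.imwrite('pics/c7.png',cv2.resize(cv2.cvtColor(im,cv2.COLOR_RGB2BGR)[max(y-60,0):y+50,x-60:x+60],None,fx=5,fy=5,interpolation=cv2.INTER_CUBIC))
E
```

```text
time: 7.25
tool_pos: [0.5929, 0.0105, 0.1585]
ee_rot: [-1.575, -0.001, -1.707]
wrist_force: [1.0, 0.2, -0.5]
width: 0.094
[278.20417699 223.89421641] [[278.15290746 230.27751435]
 [130.1157458  360.70776535]]
```

View pics/w5.png

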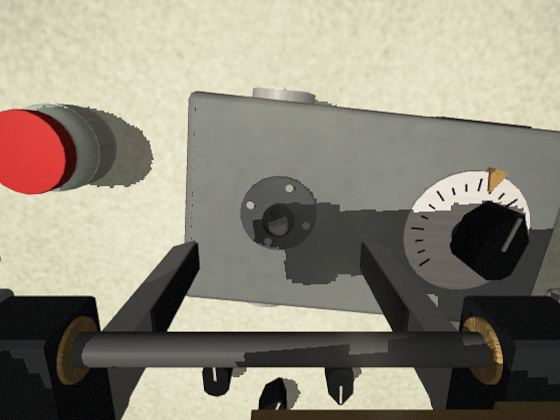

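View pics/c7.png

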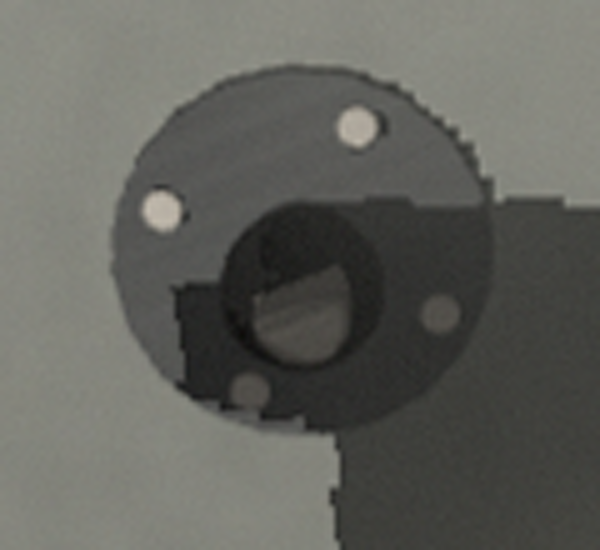

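```bash
python3 - <<'E'
from h import *
s=load('w5');im=s['image']; g=cv2.cvtColor(im,cv2.COLOR_RGB2GRAY)
V=np.array([.595,.010])
x0,y0,x1,y1=255,195,305,245
c=g[y0:y1,x0:x1].astype(float); c=np.clip((c-15)*3.0,0,255).astype(np.uint8)
cv2.imwrite('pics/c8.png',cv2.resize(c,None,fx=12,fy=12,interpolation=cv2.INTER_NEAREST))
# screws
hsv=cv2.cvtColor(im,cv2.COLOR_RGB2HSV)
m=np.zeros_like(g); m[170:255,235:320]=1
# D region
d=((g>48)&(m>0)).astype(np.uint8)
n,l,st,ce=cv2.connectedComponentsWithStats(d[:, :]); 
for i in range(1,n):
    if 15<st[i,4]<600: print(st[i],ce[i],onz(s,*ce[i],.121)[:2],onz(s,*ce[i],.092)[:2])
# collar dark
k=((g<38)&(m>0)).astype(np.uint8); n,l,st,ce=cv2.connectedComponentsWithStats(k)
for i in range(1,n):
    if st[i,4]>50: print('dark',st[i],ce[i])
# plate edges by w1: dark plate
s1=load('w1'); g1=cv2.cvtColor(s1['image'],cv2.COLOR_RGB2GRAY)
print([g1[78,u] for u in range(165,245,4)])
print([g[213,u] for u in range(235,285,3)])
E
```

```text
[269 216  19  20 282] [278.66312057 225.97163121] [0.59806451 0.00922602] [0.58833033 0.01058829]
dark [253 205  42  40 499] [272.64128257 222.19839679]
[np.uint8(109), np.uint8(109), np.uint8(72), np.uint8(72), np.uint8(73), np.uint8(68), np.uint8(96), np.uint8(127), np.uint8(147), np.uint8(125), np.uint8(54), np.uint8(30), np.uint8(12), np.uint8(77), np.uint8(76), np.uint8(77), np.uint8(73), np.uint8(76), np.uint8(122), np.uint8(116)]
[np.uint8(132), np.uint8(134), np.uint8(87), np.uint8(89), np.uint8(86), np.uint8(86), np.uint8(85), np.uint8(85), np.uint8(88), np.uint8(86), np.uint8(36), np.uint8(37), np.uint8(33), np.uint8(30), np.uint8(35), np.uint8(36), np.uint8(39)]
```

View pics/c8.png

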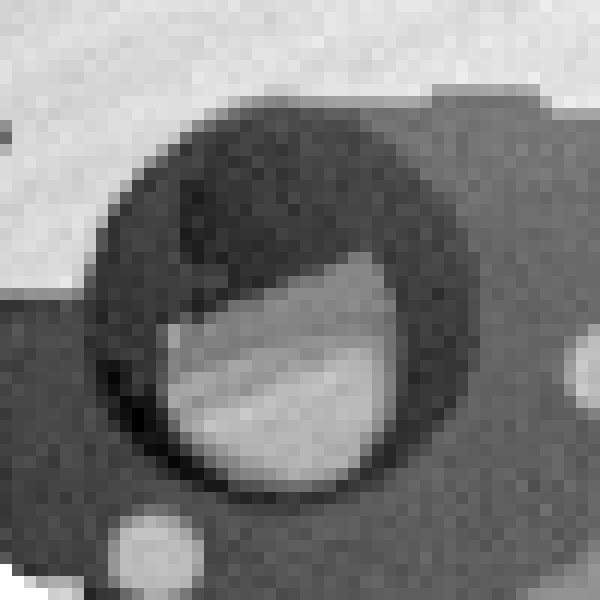

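```bash
python3 - <<'E'
from h import *
s=load('w5')
f=lambda x,y,z: onz(s,255+x/12-.5,195+y/12-.5,z)[:2]
for a,b,z in [((165,322),(372,258),.107),((165,385),(370,320),.118),((200,410),(365,355),.121)]:
    A,B=f(*a,z),f(*b,z); d=B-A; print(np.degrees(np.arctan2(d[1],d[0]))+90,np.hypot(*d)*1000,(A+B)/2)
# collar: fit circle from extents
pts=[(88,310),(110,210),(190,128),(270,104),(400,165),(465,260),(478,310),(462,395),(380,480),(280,502),(180,475),(105,380)]
P=np.array([f(*p,.107) for p in pts],np.float32)*1000
print(cv2.fitEllipse(P), cv2.minEnclosingCircle(P))
C=np.array([.5618,-.1356]); print(C+ .150*np.array([np.sin(np.radians(13.2)),np.cos(np.radians(13.2))]))
# unit yaw by plate-to-valve
E
```

```text
10.197119804579941 13.22586765491038 [0.59910232 0.01043159]
10.700520339497032 12.567507184193879 [0.59875852 0.01046629]
11.622054631521735 10.0509875102745 [0.59782971 0.00969985]
((597.7332763671875, 9.824966430664062), (23.362268447875977, 25.49797821044922), 101.15862274169922) ((597.9883422851562, 9.599486351013184), 12.710124969482422)
[0.59605263 0.01043684]
```

```bash
python3 -m handwheel '[{"delta_pos":[-162,0,-180],"yaw":0},{"delta_pos":[-162,0,-180],"yaw":0},{"delta_pos":[-162,0,-180],"yaw":0},{"delta_pos":[-162,0,-180],"yaw":0},{"delta_pos":[-162,0,-180],"yaw":0},{"delta_pos":[-162,0,-180],"yaw":0},{"delta_pos":[-162,0,-180],"yaw":0},{"delta_pos":[-162,30,-180],"yaw":0},{"delta_pos":[-162,30,-180],"yaw":0}]'
python3 - <<'E'
from h import *
s=snap('wrist','w6');im=s['image']
K=[.437,.195]; c=proj(s,[[*K,.034]])[0];print(c)
E
```

```text
time: 8.2
tool_pos: [0.4366, 0.1935, 0.1275]
ee_rot: [-1.576, -0.003, -1.71]
wrist_force: [-0.8, -0.3, -0.6]
width: 0.0937
[275.94377361 210.56405011]
```

View pics/w6.png

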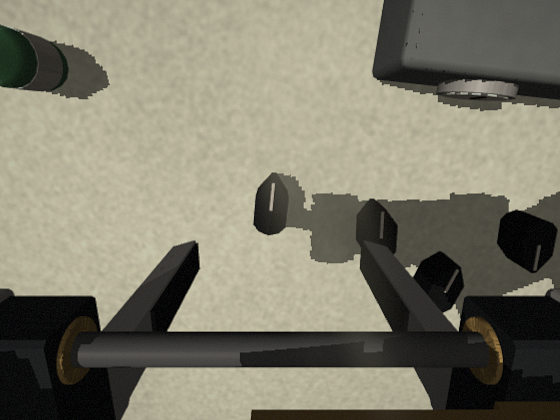

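```bash
python3 - <<'E'
from h import *
s=load('w6');im=s['image']; g=cv2.cvtColor(im,cv2.COLOR_RGB2GRAY)
m=np.zeros_like(g); m[165:245,245:300]=1
l=np.zeros_like(g); l[178:215,266:280]=(g[178:215,266:280]>120)
v,u=np.nonzero(l); print(len(u),u.min(),u.max(),v.min(),v.max())
L=np.array([onz(s,x,y,.034)[:2] for x,y in zip(u,v)],np.float32)*1000
vx,vy,x0,y0=cv2.fitLine(L,cv2.DIST_L2,0,.01,.01).ravel(); print('line',np.degrees(np.arctan2(vy,vx)),x0,y0, np.ptp(L@[vx,vy]))
print(g[205,245:300])
x,y=245,160
c=np.clip(g[y:y+90,x:x+65]*2.0,0,255).astype(np.uint8)
cv2.imwrite('pics/c9.png',cv2.resize(c,None,fx=8,fy=8,interpolation=cv2.INTER_CUBIC))
E
```

```text
82 266 274 178 210
line -12.291997 449.99307 196.68777 27.396088
[185 186 187 189 186 185 184 186 191 178  18  25  30  30  35  32  42  40
  41  39  42  47  45  44  89 166 174 158  46  51  55  56  54  58  60  59
  59  61  60  63  62  61  69  92  97  92  90  90  93  91  95  94  97  94
  94]
```

View pics/c9.png

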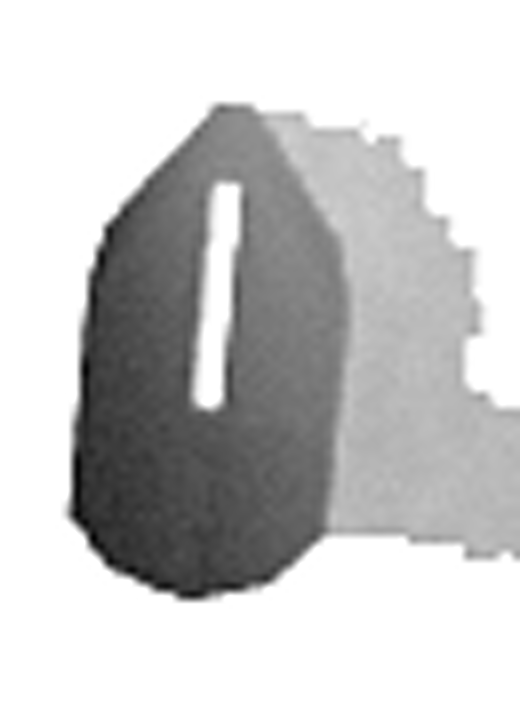

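```bash
python3 - <<'E'
from h import *
s=load('w6');o=robot.get_obs();print(o['tool_pos'],o['ee_rot'])
f=lambda x,y,z: onz(s,245+x/8-.5,160+y/8-.5,z)[:2]
A,B=f(207,408,.034),f(227,182,.034); d=B-A; a=np.arctan2(d[1],d[0]); print(np.degrees(a),np.hypot(*d)*1000,(A+B)/2,(A+B)/2-.015*np.array([np.cos(a),np.sin(a)]))
N,K=f(235,103,.034),f(190,597,.034); d=N-K; a=np.arctan2(d[1],d[0]);print(np.degrees(a),np.hypot(*d)*1000,N-.03*np.array([np.cos(a),np.sin(a)]),K+.02*np.array([np.cos(a),np.sin(a)]))
for y in (300,400,500): 
  pass
l=(f(80,400,.034)+f(340,400,.034))/2; print(l)
# dial check of line extents
s=load('w1')
for v in (194.5,221.5): print(np.hypot(*(onz(s,290.3,v,.131)[:2]-[.5618,-.1356])))
E
```

```text
[0.43740158 0.19387285 0.12904643] [-1.57416911 -0.00199034 -1.70975501]
-13.170750629338022 24.66758645561259 [0.44972445 0.19690004] [0.43511902 0.20031785]
-13.311232696087982 54.59318013148023 [0.44065638 0.19899075] [0.4361866  0.20004829]
[0.43855095 0.19926212]
0.02626863262890426
0.0011336084242733805
```

```bash
python3 -m handwheel '[{"delta_pos":[-6,0,-2],"yaw":0.09},{"delta_pos":[-6,40,-2],"yaw":0.09},{"delta_pos":[-6,70,-2],"yaw":0.09},{"delta_pos":[-6,90,-2],"yaw":0.09},{"delta_pos":[-6,105,-2],"yaw":0.09},{"delta_pos":[-6,105,-2],"yaw":0.09},{"delta_pos":[-6,105,-2],"yaw":0.09}]' 92
python3 - <<'E'
from h import *
s=snap('wrist','w7');o=robot.get_obs();print(o['tool_pos'],o['ee_rot'],o['width'])
E
```

```text
time: 8.95
tool_pos: [0.4378, 0.2015, 0.0266]
ee_rot: [-1.57, 0.001, -1.798]
wrist_force: [0.7, 0.1, -0.2]
width: 0.06
[0.43816421 0.20179023 0.02711132] [-1.56842602e+00  1.35683947e-03 -1.79810766e+00] 0.06012670401726659
```

View pics/w7.png

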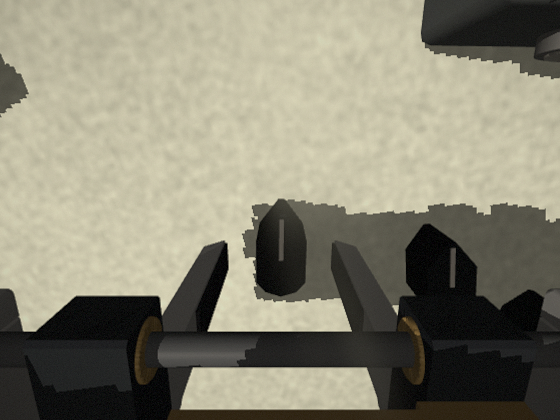

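```bash
python3 -m handwheel '[{"delta_pos":[1,10,-1],"yaw":0},{"delta_pos":[1,20,-1],"yaw":0},{"delta_pos":[1,20,-1],"yaw":0},{"delta_pos":[1,20,-1],"yaw":0}]'
python3 -m handwheel '[{"delta_pos":[0,0,0],"yaw":0},{"delta_pos":[0,0,0],"yaw":0},{"delta_pos":[0,0,0],"yaw":0},{"delta_pos":[0,0,0],"yaw":0},{"delta_pos":[0,0,0],"yaw":0},{"delta_pos":[0,0,0],"yaw":0},{"delta_pos":[0,0,0],"yaw":0},{"delta_pos":[0,0,0],"yaw":0},{"delta_pos":[0,0,0],"yaw":0},{"delta_pos":[0,0,0],"yaw":0}]' 255
python3 - <<'E'
from h import *
s=snap('wrist','w8');o=robot.get_obs();print(o['tool_pos'],o['ee_rot'],o['width'])
E
```

```text
time: 9.4
tool_pos: [0.4348, 0.2011, 0.0049]
ee_rot: [-1.572, -0.0, -1.797]
wrist_force: [-0.1, -0.1, -0.4]
width: 0.06
time: 10.4
tool_pos: [0.4354, 0.2012, 0.0056]
ee_rot: [-1.571, 0.0, -1.797]
wrist_force: [-0.2, 0.5, 0.7]
width: 0.0276
[0.43539636 0.20123588 0.00561092] [-1.57053776e+00  2.26942919e-04 -1.79699587e+00] 0.028206371267981093
```

View pics/w8.png

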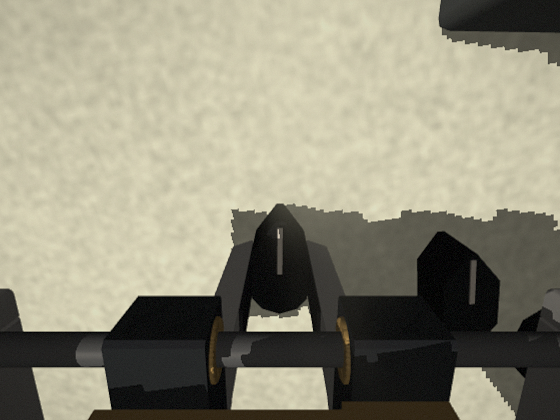

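```bash
python3 - <<'E'
from h import *
s=load('w8');g=cv2.cvtColor(s['image'],cv2.COLOR_RGB2GRAY)
r=g[220:285,270:292]; m=(r>90); v,u=np.nonzero(m); print(v.min()+220,v.max()+220,u.mean()+270)
for vv in (222,226,230,250,272,274,276,280): print(vv,g[vv,274:287])
E
python3 - <<'E'
from h import *
from scipy.spatial.transform import Rotation as Rt
def inhand(fn,v0,v1,u0,u1,tp,rot,ztop):
    s=load(fn); A,B=onz(s,u0,v0,ztop),onz(s,u1,v1,ztop); R=Rt.from_euler('xyz',rot).as_matrix()
    print(np.hypot(*(A-B)[:2])*1000,[np.round(R.T@(p-tp)*1000,1) for p in (A,B,(A+B)/2)])
inhand('w8',227.5,275,279.8,279.8,[.4354,.2012,.0056],[-1.571,0,-1.797],.034)
# dial gripped in w3 for comparison
inhand('w3',228.5,276,279.8,279.8,[.5611,-.1347,.1004],[-1.571,0,-2.006],.131)
E
```

```text
229 238 277.8333333333333
222 [39 42 47 46 48 51 51 54 53 52 54 52 53]
226 [40 47 44 43 44 40 38 41 44 43 44 49 49]
230 [ 37  37  46 120 189  82  87  90  85  34  42  40  42]
250 [20 25 32 61 87 86 85 81 58 24 21 29 24]
272 [12 12 23 58 88 83 85 78 42 16 15 17 21]
274 [ 8 15 13 40 55 57 58 49 28 12 19 14 14]
276 [16 13  6 14 12  8 11 12  5 21 10 18 21]
280 [11 19 15 12 17 13 13 13 15 14 17 10 22]
25.113107572070426 [array([  1.2, -28.4,  26.8]), array([  1.2, -28.4,   1.7]), array([  1.2, -28.4,  14.2])]
24.795705894330112 [array([  1.1, -30.6,  27.3]), array([  1.1, -30.6,   2.5]), array([  1.1, -30.6,  14.9])]
```

```bash
python3 - <<'E'
from h import *
s4=load('w4');g=cv2.cvtColor(s4['image'],cv2.COLOR_RGB2GRAY)
m=np.zeros_like(g); m[200:270,88:160]=g[200:270,88:160]>130
n,l,st,ce=cv2.connectedComponentsWithStats(m)
for i in range(1,n): print(st[i],ce[i])
cv2.imwrite('pics/c10.png',cv2.resize(g[195:275,85:165],None,fx=7,fy=7,interpolation=cv2.INTER_CUBIC))
def rep(fn,pts,off,k,psi,dialpt=None):
    s=load(fn); p=np.array(pts,float)/k+off-.5; W=np.array([onz(s,*q,.0905)[:2] for q in p]); c=W.mean(0)
    x=np.array([np.cos(psi),np.sin(psi)]); print(fn,c,c-.00115*x, np.hypot(*(W-c).T)*1000)
rep('w1',[(239,124),(468,251),(362,484),(138,361)],np.array([160,35]),7,-.806)
rep('w5',[(358,126),(161,210),(250,390),(440,313)],np.array([218,163]),5,-1.707)
E
```

```text
[106 200   3   2   4] [107.  200.5]
[125 200  35  19 156] [144.92948718 206.09615385]
[156 200   1   2   2] [156.  200.5]
[100 202   1   1   1] [100. 202.]
[121 202   4   3   6] [122.83333333 203.5       ]
[ 99 204   9   6  15] [102.66666667 206.33333333]
[104 204   1   1   1] [104. 204.]
[109 205   2   1   2] [109.5 205. ]
[116 204   1   1   1] [116. 204.]
[118 204   1   1   1] [118. 204.]
[146 204   1   1   1] [146. 204.]
[ 98 209   2   3   3] [ 98.66666667 210.        ]
[116 211   6   7  34] [118.52941176 213.85294118]
[153 213   1   1   1] [153. 213.]
[152 220   1   2   2] [152.  220.5]
[153 223   6   9  15] [155.93333333 226.46666667]
[159 225   1   1   1] [159. 225.]
[ 92 233   7   7  33] [ 95. 236.]
[157 234   3   2   4] [158.  234.5]
[143 237   6   6  29] [145.13793103 239.4137931 ]
[158 238   1   3   3] [158. 239.]
[157 243   2   3   3] [157.66666667 244.        ]
[100 246  13   9  72] [106.         250.81944444]
[155 250   1   2   2] [155.  250.5]
[154 253   1   1   1] [154. 253.]
[151 256   1   1   1] [151. 256.]
[119 258   6   6  30] [121.36666667 260.63333333]
w1 [0.59721885 0.01064353] [0.5964226  0.01147328] [23.16388439 23.25728463 23.28591785 23.16560497]
w5 [0.59699357 0.00996797] [0.59714972 0.01110732] [23.14712738 23.31782093 22.93888892 23.22278384]
```

View pics/c10.png

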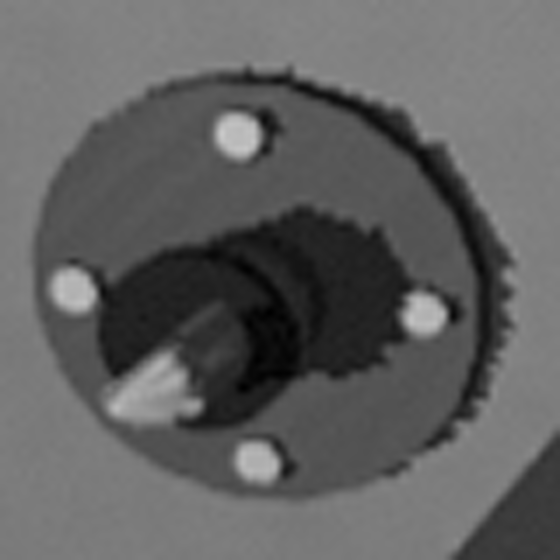

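```bash
python3 - <<'E'
from h import *
s=load('w4'); c=onz(s,120.0,237.5,.0905)[:2]; print(c,c-.00115*np.array([np.cos(-2.007),np.sin(-2.007)]))
E
python3 -m handwheel '[{"delta_pos":[0,-30,0],"yaw":0},{"delta_pos":[0,-70,0],"yaw":0},{"delta_pos":[0,-115,0],"yaw":0},{"delta_pos":[10,-160,10],"yaw":0},{"delta_pos":[40,-160,50],"yaw":-0.1},{"delta_pos":[65,-160,85],"yaw":-0.2},{"delta_pos":[90,-160,120],"yaw":-0.3},{"delta_pos":[115,-160,153],"yaw":-0.41},{"delta_pos":[135,-160,180],"yaw":-0.41},{"delta_pos":[149,-160,199],"yaw":-0.41},{"delta_pos":[149,-160,199],"yaw":-0.41},{"delta_pos":[149,-160,199],"yaw":-0.41}]'
python3 - <<'E'
from h import *
s=snap('wrist','w9');s=snap('side','s9');o=robot.get_obs();print(o['tool_pos'],o['ee_rot'],o['width'])
E
```

```text
[0.59704235 0.01122202] [0.59752823 0.01226434]
time: 11.65
tool_pos: [0.5954, 0.0113, 0.1645]
ee_rot: [-1.573, 0.001, -1.388]
wrist_force: [0.3, 0.4, -1.2]
width: 0.0281
[0.59508334 0.01224799 0.16518164] [-1.57152608e+00  7.54590406e-04 -1.38606218e+00] 0.027793187853798234
```

View pics/w9.png

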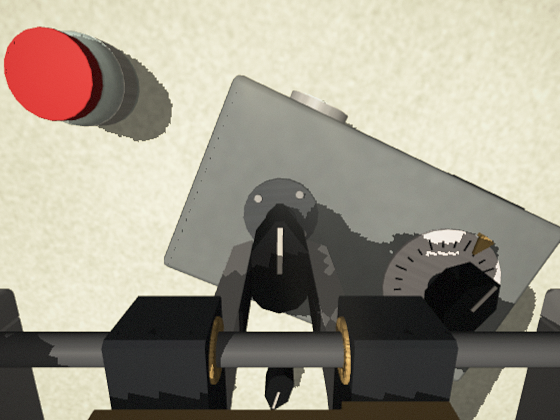

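View pics/s9.png

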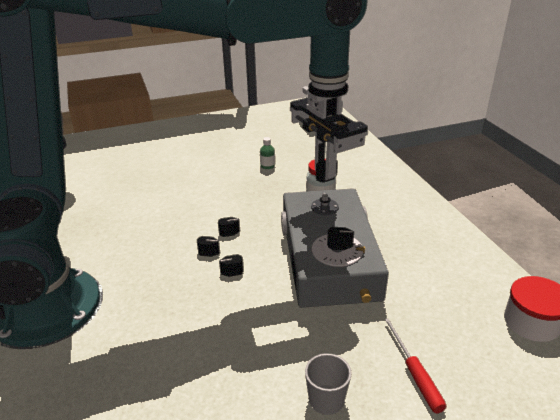

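```bash
python3 -m handwheel '[{"delta_pos":[0,15,1],"yaw":0},{"delta_pos":[0,30,1],"yaw":0},{"delta_pos":[0,34,1],"yaw":0},{"delta_pos":[0,34,1],"yaw":0},{"delta_pos":[0,34,1],"yaw":0}]'
python3 - <<'E'
from h import *
s=snap('side','s10')
im=cv2.cvtColor(s['image'],cv2.COLOR_RGB2BGR);cv2.imwrite('pics/c11.png',cv2.resize(im[140:225,285:370],None,fx=7,fy=7,interpolation=cv2.INTER_CUBIC))
o=robot.get_obs();print(o['tool_pos'],o['ee_rot'],o['wrist_force'])
E
```

```text
time: 12.25
tool_pos: [0.5966, 0.0117, 0.1312]
ee_rot: [-1.571, 0.0, -1.387]
wrist_force: [0.3, 0.9, 0.1]
width: 0.028
[0.59699279 0.01161359 0.13181737] [-1.57001388e+00 -1.06124850e-04 -1.38685622e+00] [ 0.64501138 -0.08241652 -0.80098259]
```

View pics/c11.png

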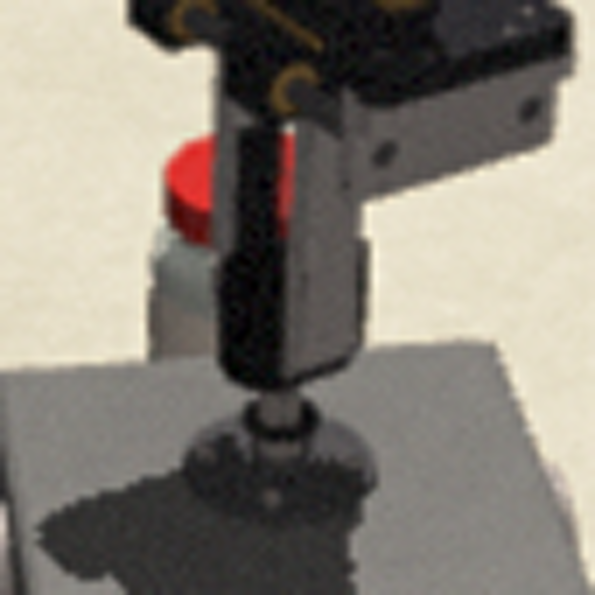

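```bash
python3 -m handwheel '[{"delta_pos":[0,2,0],"yaw":0},{"delta_pos":[0,4,0],"yaw":0},{"delta_pos":[0,6,0],"yaw":0},{"delta_pos":[0,6,0],"yaw":0}]'
python3 -m handwheel '[{"delta_pos":[0,1,0],"yaw":0},{"delta_pos":[0,2,0],"yaw":0},{"delta_pos":[0,3,0],"yaw":0},{"delta_pos":[0,3,0],"yaw":0}]'
```

```text
time: 12.7
tool_pos: [0.5966, 0.0115, 0.1251]
ee_rot: [-1.571, 0.0, -1.387]
wrist_force: [0.2, -0.1, -0.1]
width: 0.0276
time: 13.1
tool_pos: [0.5967, 0.0115, 0.1222]
ee_rot: [-1.571, 0.0, -1.387]
wrist_force: [-0.4, -0.4, -1.3]
width: 0.0278
```

```bash
python3 -m handwheel '[{"delta_pos":[0,1,0],"yaw":0},{"delta_pos":[0,2,0],"yaw":0},{"delta_pos":[0,3,0],"yaw":0},{"delta_pos":[0,4,0],"yaw":0},{"delta_pos":[0,4,0],"yaw":0}]'
python3 -m handwheel '[{"delta_pos":[0,1,0],"yaw":0},{"delta_pos":[0,2,0],"yaw":0},{"delta_pos":[0,3,0],"yaw":0},{"delta_pos":[0,4,0],"yaw":0},{"delta_pos":[0,4,0],"yaw":0}]'
```

```text
time: 13.6
tool_pos: [0.5966, 0.0115, 0.1182]
ee_rot: [-1.571, 0.0, -1.387]
wrist_force: [-0.1, 0.3, -0.5]
width: 0.0277
time: 14.1
tool_pos: [0.5967, 0.0115, 0.1142]
ee_rot: [-1.571, 0.0, -1.387]
wrist_force: [0.0, 0.5, -0.4]
width: 0.0279
```

```bash
python3 -m handwheel '[{"delta_pos":[0,1,0],"yaw":0},{"delta_pos":[0,2,0],"yaw":0},{"delta_pos":[0,2,0],"yaw":0}]'
python3 -m handwheel '[{"delta_pos":[0,1,0],"yaw":0},{"delta_pos":[0,2,0],"yaw":0},{"delta_pos":[0,2,0],"yaw":0}]'
python3 -m handwheel '[{"delta_pos":[0,1,0],"yaw":0},{"delta_pos":[0,1,0],"yaw":0},{"delta_pos":[0,1,0],"yaw":0}]'
```

```text
time: 14.4
tool_pos: [0.5969, 0.0115, 0.1127]
ee_rot: [-1.57, -0.0, -1.387]
wrist_force: [0.4, -0.0, 0.4]
width: 0.0276
time: 14.7
tool_pos: [0.5969, 0.0115, 0.1111]
ee_rot: [-1.57, -0.0, -1.387]
wrist_force: [-1.4, -0.3, 4.1]
width: 0.0279
time: 15.0
tool_pos: [0.5969, 0.0116, 0.1099]
ee_rot: [-1.57, -0.0, -1.387]
wrist_force: [-2.5, -0.7, 5.5]
width: 0.0282
```

```bash
python3 -m handwheel '[{"delta_pos":[0,1,0],"yaw":0},{"delta_pos":[0,1,0],"yaw":0},{"delta_pos":[0,1,0],"yaw":0}]'
python3 -m handwheel '[{"delta_pos":[0,1,0],"yaw":0},{"delta_pos":[0,1,0],"yaw":0},{"delta_pos":[0,1,0],"yaw":0}]'
python3 -m handwheel '[{"delta_pos":[0,1,0],"yaw":0},{"delta_pos":[0,1,0],"yaw":0},{"delta_pos":[0,1,0],"yaw":0}]'
```

```text
time: 15.3
tool_pos: [0.5969, 0.0115, 0.109]
ee_rot: [-1.57, -0.0, -1.387]
wrist_force: [-1.6, -0.3, 5.4]
width: 0.0276
time: 15.6
tool_pos: [0.5969, 0.0115, 0.1081]
ee_rot: [-1.57, -0.0, -1.387]
wrist_force: [-1.9, -0.5, 5.3]
width: 0.0278
time: 15.9
tool_pos: [0.5969, 0.0115, 0.1073]
ee_rot: [-1.57, -0.0, -1.387]
wrist_force: [-2.4, -0.4, 6.1]
width: 0.0276
```

```bash
python3 -m handwheel '[{"delta_pos":[0,1,0],"yaw":0},{"delta_pos":[0,1,0],"yaw":0},{"delta_pos":[0,1,0],"yaw":0}]'
python3 -m handwheel '[{"delta_pos":[0,1,0],"yaw":0},{"delta_pos":[0,1,0],"yaw":0},{"delta_pos":[0,1,0],"yaw":0}]'
python3 - <<'E'
from h import *
s=snap('wrist','w12');s=snap('side','s12')
im=cv2.cvtColor(s['image'],cv2.COLOR_RGB2BGR);cv2.imwrite('pics/c12.png',cv2.resize(im[140:225,285:370],None,fx=7,fy=7,interpolation=cv2.INTER_CUBIC))
o=robot.get_obs();print(o['tool_pos'],o['ee_rot'],o['wrist_force'])
E
```

```text
time: 16.2
tool_pos: [0.5969, 0.0115, 0.1066]
ee_rot: [-1.57, -0.0, -1.387]
wrist_force: [-1.4, 0.3, 6.8]
width: 0.0276
time: 16.5
tool_pos: [0.597, 0.0115, 0.1066]
ee_rot: [-1.569, -0.0, -1.387]
wrist_force: [-4.1, 0.5, 11.6]
width: 0.0277
[0.59696923 0.01153006 0.10658639] [-1.56930426e+00 -3.81978375e-04 -1.38692360e+00] [-4.0933388   0.67065643 10.35914499]
```

View pics/c12.png

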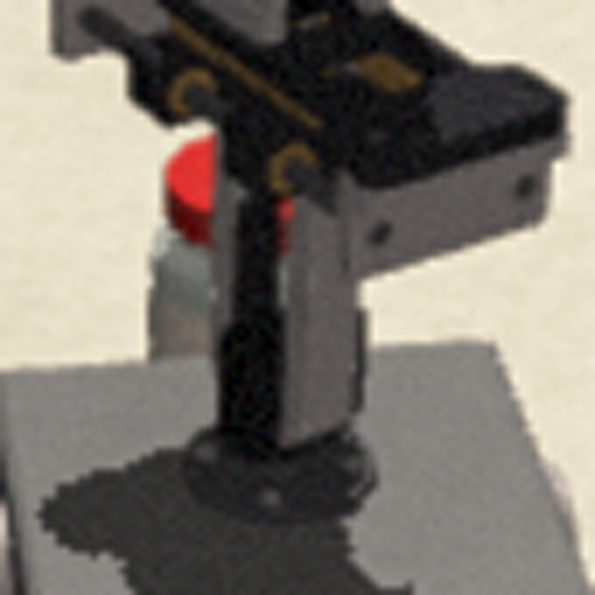

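View pics/w12.png

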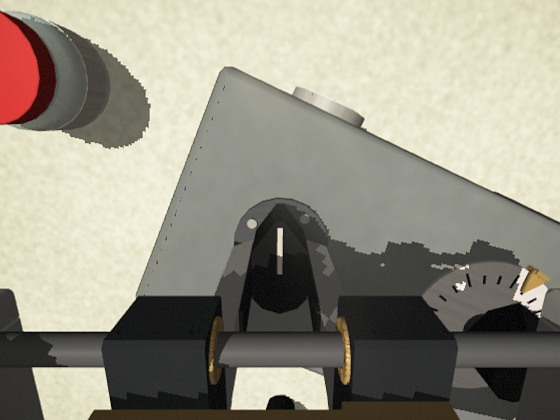

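```bash
python3 -m handwheel '[{"delta_pos":[0,0,0],"yaw":0},{"delta_pos":[0,0,0],"yaw":0},{"delta_pos":[0,0,0],"yaw":0},{"delta_pos":[0,0,0],"yaw":0},{"delta_pos":[0,0,0],"yaw":0},{"delta_pos":[0,0,0],"yaw":0},{"delta_pos":[0,0,0],"yaw":0},{"delta_pos":[0,0,0],"yaw":0}]'
python3 - <<'E'
from h import *
s=snap('top','t13')
a=load('top0')['image'];im=s['image']
g=cv2.cvtColor(load('w12')['image'],cv2.COLOR_RGB2GRAY)
print([ (v,g[v,280]) for v in (224,226,228,230,270,272,274,276,278)])
E
```

```text
time: 17.4
tool_pos: [0.597, 0.0115, 0.1066]
ee_rot: [-1.569, -0.0, -1.387]
wrist_force: [-3.1, -0.0, 10.3]
width: 0.028
[(224, np.uint8(45)), (226, np.uint8(40)), (228, np.uint8(190)), (230, np.uint8(219)), (270, np.uint8(100)), (272, np.uint8(99)), (274, np.uint8(68)), (276, np.uint8(14)), (278, np.uint8(14))]
```

View pics/t13.png

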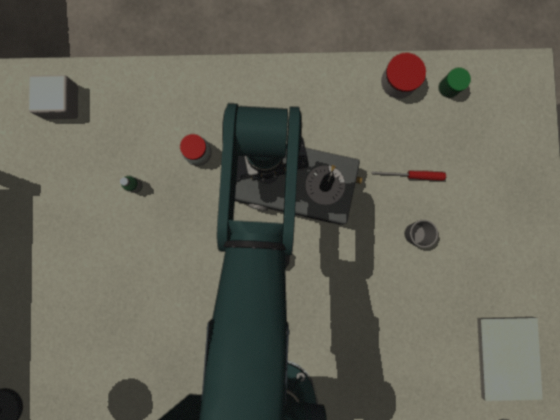

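Steady at the stop. The bystanders have not moved, the dial is on the mark and the knob has not slipped in the grip.

```bash
python3 - <<'E'
from h import *
print(robot.close_job())
E
```

```text
the job is handed in; nothing more can be done
None
```

I turned the pressure dial to the mark first. I then fitted the leftmost loose knob onto the purge stem and handed the job in at about 17.5 s with the gripper still pressing the knob down.

- **Dial:** I turned it about 70° clockwise. In the close-up after letting go, its nose and white line pointed straight at the tip of the brass arrow, within about 1°.
- **Knob fit:** I set the nose at 10.5° to match the way the stem's flat faces. The bore slid on with no noticeable force, and the spring took up at the height expected for fully home.
- **Knob held down:** The tool stopped 6 mm below home, at z = 0.1066 m, as predicted for the stop. The upward force rose from about 6.8 N to 10–11.6 N there and was 10.3 N after a further 0.9 s. The knob had not slipped in the fingers.
- **Bystanders:** In the last top view the jar, bottle, cup and screwdriver are where they started.
- **Disagreements:**
  - The wrist camera read about 1.2 mm off sideways when checked against the gripped knobs, so I corrected for that.
  - The stem positions from three views still differed by about 1 mm, within the play of the fit.
  - About 3–4 N of sideways force remains while pressing.

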